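# Return the bench instruments to their fitted nests

## Task

From among the things between the nests, right in front of the robot, put back the black eye loupe, the black-lidded screw jar, the rectangular lens rest and the lens clock, each into the cork-lined nest of its own outline: the loupe into the smaller round one, the jar into the larger round one, the lens rest into the rectangular one and the lens clock into the keyhole-shaped one. Set each down gently without dropping it, upright as it was found and lying flat on the cork inside the rim, and let go of it. Leave the white screw jar and the loose lens where they are, and everything further off (a second lens clock and black-lidded jar by the orange tray at the far right are not meant).

Things in the scene. Friction and masses are not known exactly. Their poses are not given: they have to be found in the camera images.
- loupe: Black round eye loupe like a small pot, 35 mm across, 32 mm tall, standing upright. Origin: centre of its underside, z up. May be gripped anywhere round its side.
- screw_jar_c: Large screw jar with light grey body (46 mm across) and black ribbed screw lid (49 mm across, from 24 to 34 mm height), standing upright; lid is fixed. Origin: centre of its underside, z up.
- lens_pad_block: Black rectangular lens rest with a white label on top, 40 mm (its x) by 60 mm (its y), 22 mm tall, lying flat; rigid. Origin: centre of its underside, z up.
- lens_clock: White lens clock (dial gauge) lying on its back, 13 mm thick: a round dial 43 mm across with a pronged neck 13 mm wide on one side, 61 mm long over all. Origin: on the underside, midway along the 61 mm length; the dial's centre is at x = +9 mm of its own axes, the neck points along its own -x and ends at x = -30 mm. z up.
- nest_small_round: Smaller round nest, 49 mm across inside: grey rim 6 mm high and wide round a cork floor 2 mm above the worktop; fixed. Origin: on the worktop, at the centre of the circle, z up.
- nest_large_round: Larger round nest, 66 mm across inside: grey rim 6 mm high and wide round a cork floor 2 mm above the worktop; fixed. Origin: on the worktop, at the centre of the circle, z up. Note: behind the work, from x = 0.70 m on, stands a black riser about 0.22 m tall; keep the gripper in front of it.
- nest_oblong: Rectangular nest with rounded corners, 56 mm (its x) by 76 mm (its y) inside: grey rim 6 mm high and wide round a cork floor 2 mm above the worktop; fixed. Origin: on the worktop, at the centre of the rectangle, z up.
- nest_keyhole: Keyhole-shaped nest, a circle 59 mm across inside with a neck 29 mm wide inside on its own -x side: grey rim 6 mm high and wide round a cork floor 2 mm above the worktop; fixed. Origin: on the worktop, at the point where the lens clock's origin belongs; circle's centre at x = +9 mm, neck's inner end at x = -37.5 mm; the clock lies in it with the same heading. z up.
- screw_jar_a: Bystander, has no nest: smaller all-white screw jar, 42 mm across, 30 mm tall, standing among the other things. Origin: centre of its underside. Leave alone.
- lens_d: Bystander, has no nest: round teal-tinted lens blank, 66 mm across, 9 mm thick, lying at the left of the work. Origin: centre of its underside. Leave alone.
Mind the look-alikes: they are no part of the job. Leave any green look-alike of the screw_jar_c alone.

How it is judged:
At the end, for the whole second after the job is handed in: Loupe, black-lidded jar, lens rest and lens clock each lie flat (tilt under 0.04 rad) on the floor of their own nest (underside under 3.5 mm above the worktop), origin within 10 mm (loupe, jar) or 12 mm (rest, clock) of the nest's, released and at rest; bystanders left alone (horizontal distance between loupe and nest_small_round below 0.01 m and z of loupe in the frame of nest_small_round below 0.0035 m and angle between each of loupe, screw_jar_c, lens_pad_block, lens_clock's own z axis and vertical below 0.04 rad and linear speed of each of loupe, screw_jar_c, lens_pad_block, lens_clock below 0.02 m/s and angular speed of each of loupe, screw_jar_c, lens_pad_block, lens_clock below 0.2 rad/s and contact force between each of loupe, screw_jar_c, lens_pad_block, lens_clock and the fingers below 0.05 N and horizontal distance between screw_jar_c and nest_large_round below 0.01 m and z of screw_jar_c in the frame of nest_large_round below 0.0035 m and horizontal distance between lens_pad_block and nest_oblong below 0.012 m and z of lens_pad_block in the frame of nest_oblong below 0.0035 m and horizontal distance between lens_clock and nest_keyhole below 0.012 m and z of lens_clock in the frame of nest_keyhole below 0.0035 m); the robot touches nothing.
It fails at once if the loupe is dropped or thrown (moves faster than 0.6 m/s while the fingers do not hold it) (linear speed of loupe above 0.6 m/s and contact force between loupe and the fingers below 0.05 N).
It fails at once if the screw_jar_c is dropped or thrown (moves faster than 0.6 m/s while the fingers do not hold it) (linear speed of screw_jar_c above 0.6 m/s and contact force between screw_jar_c and the fingers below 0.05 N).
It fails at once if the lens_pad_block is dropped or thrown (moves faster than 0.6 m/s while the fingers do not hold it) (linear speed of lens_pad_block above 0.6 m/s and contact force between lens_pad_block and the fingers below 0.05 N).
It fails at once if the lens_clock is dropped or thrown (moves faster than 0.6 m/s while the fingers do not hold it) (linear speed of lens_clock above 0.6 m/s and contact force between lens_clock and the fingers below 0.05 N).
It fails at once if the white screw jar or the loose lens is moved by more than 20 mm (distance of any of screw_jar_a, lens_d from where it was at the start of the episode above 0.02 m).
It also fails if it takes over 109 s, if anything falls off the work surface, if the arm or the gripper's body presses on something with over 40 N, if the wrist force passes 120 N, or if a joint passes its speed limit or range.

## Robot

A 7-joint arm with a two-finger parallel gripper is mounted at the origin on a cart in front of the work surface, level with it; the furniture and walls round the work are solid. World frame = base frame: x ahead of the robot, y to its left, z up, the work surface at z = 0. Lengths are in m, angles in rad, forces in N, time in s.
With the tool pointing down it reaches from about 0.425 to 0.925 m from the base axis. Payload 6.8 kg.
Tool frame: the origin (TCP) lies at the very end of the fingers, on their centre line; the grasp point (between the pads) lies 19 mm behind it; z points along the fingers, y is the line along which they close (so a half turn about z gives the same grasp; the last joint's range is limited). The gripper opens to 85 mm and grips with 20 to 120 N. Pads are 22 mm wide; open, the fingers measure 114 mm over their backs; the gripper's body (76 mm by 85 mm) begins 54 mm behind the grasp point. The pads swing forward as they close: fully open they stand 13 mm farther back than shut.
Start: joints at [1.021, 0.477, 0.022, 1.555, -0.011, 1.109, -0.083], TCP at [0.289, -0.61, 0.231] pointing down, gripper open.
Joint ranges: [-2.96, 2.96], [-0.34, 2.1], [-1.41, 1.46], [0.24, 2.44], [-1.37, 4.51], [0.17, 1.92], [-2.96, 2.96]. Speed limits (rad/s): [2.39, 2.39, 3.14, 3.14, 3.14, 3.14, 3.14].

## Interface

Orientations are given as a unit quaternion [w, x, y, z].
In Python, from station import monitor, eyes, bot gives the robot as it stands.
- The arm moves only by the tool tcp_steps, called after ">>>" in YAML: its name, and indented under it one key for each argument. Schema: {"type":"object","properties":{"offsets":{"type":"array","items":{"type":"array","prefixItems":[{"type":"array","items":{"type":"number"},"minItems":3,"maxItems":3},{"type":"number"},{"type":"number"}],"minItems":3,"maxItems":3},"minItems":1,"maxItems":20},"grip_n":{"type":"number"},"only":{"type":"string"},"quiet":{"type":"boolean"},"lines":{"type":"string"}},"required":["offsets"],"additionalProperties":false}. offsets is a list of rows, 1 to 20 of them, each written [[dx, dy, dz], turn, opening]: dx, dy, dz in m, then a turn about the tool's z in rad, then the opening from 0.0 (shut) to 1.0 (fully open); each row shifts and turns the commanded pose from where the row before left it, along the tool's axes as they then stand; what a row does not reach is not made up. A row lasts 1/10 s, in which the tool goes at most 0.05 m and 0.15 rad, less where a joint would pass 70% of its speed; a pose out of reach is approached as far as the arm can. The fingers move at their own pace and stop on an object; grip_n is the grip in N (left out, the last holds). Time passes only in rows, so rows that do not move let the fingers close. The tool returns the time, the measured TCP pose, the force, the opening and the grip force at its end. only (a regular expression) keeps the lines of the reply that match it, lines (a string "A,B") keeps lines A to B, and quiet returns only ok. Input that does not fit is refused with a message, and nothing moves.
- monitor.get_obs(): the state, without advancing time (a new reading comes with each control period).
- eyes.read_camera(name): name is "scene" or "top"; returns the picture (400x640x3 uint8, blue, green, red); there is no depth.
- eyes.camera_info(name): a dict with "vertical_fov" (degrees; the focal length in pixels is half the picture's height over the tangent of half this angle, whatever the lens; pixels are square), "cx", "cy" (the principal point, pixels), "view" (4x4, takes a point from world to camera coordinates). Camera axes: x right, y up, looking along -z (the intrinsics and any distortion apply to the point x, -y, -z); pixel columns grow to the right and rows downward; lengths in m; the calibration is good to about 2 mm. A picture is of the moment at which its call begins. camera_info takes no time and is no camera call.
- bot.hand_in(): hands the job in; it is judged then, once.
The state is a dict: "t": time; "q": joint angles; "joint_vel": joint speeds; "joint_torque": joint torques, N m; "eef_pos": TCP position; "tool_rot": TCP orientation; "contact_force": force on the tool from outside, world axes, zero at the start; "torque": the same for the moment, N m; "gripper_width": opening from 0.0 (shut) to 1.0 (fully open); "grasp_force": force on a finger pad.
Only numpy, scipy, OpenCV 4.12 (cv2) and the standard library are available. Lean on these libraries where they do the work, as an engineer would, in place of code of your own. Each camera call takes 0.05 s, during which the arm holds its last target. There are 200 camera calls.

## Working session

There is one attempt and no reset: what is moved stays moved. The work goes in short steps, Python scripts to look and compute and a tool call to move; the robot and the scene stay as the last step left them, time stands still between calls to the robot, and variables do not carry over. Pictures are saved under pics/ and viewed, at most 15 in all, crops included, and the job is handed in when it is done.

```bash
ls; mkdir -p pics
```

Run:
```python
from station import monitor, eyes, bot
import cv2
for n in ("top","scene"):
    im=eyes.read_camera(n); cv2.imwrite(f"pics/{n}0.png",im); i=eyes.camera_info(n); print(n,i)
o=monitor.get_obs(); print(o)
```

```text
pics
top {'vertical_fov': 42.71084484768545, 'cx': 312.1625889571731, 'cy': 199.43687987451753, 'view': array([[-0.02267529, -0.99972569, -0.00586244,  0.01796813],
       [ 0.99357922, -0.02318525,  0.11073742, -0.52234265],
       [-0.11084296, -0.00331379,  0.99383241, -1.75948928],
       [ 0.        ,  0.        ,  0.        ,  1.        ]])}
scene {'vertical_fov': 45.90012831246037, 'cx': 319.2308387080903, 'cy': 195.47964702465848, 'view': array([[ 0.70397529, -0.71012577, -0.0118397 , -0.35972044],
       [ 0.40196006,  0.38462432,  0.83095863, -0.25510114],
       [-0.5855313 , -0.58973343,  0.55620821, -1.05217019],
       [ 0.        ,  0.        ,  0.        ,  1.        ]])}
{'t': 0.1, 'q': array([ 1.02088459,  0.47771793,  0.02233488,  1.55631874, -0.01153304,
        1.10929596, -0.08311317]), 'joint_vel': array([ 0.00062883, -0.00139684,  0.00230259, -0.00257521,  0.00123482,
       -0.00067837, -0.00017232]), 'joint_torque': array([ 4.17758900e-03, -5.97759247e+01,  1.61330581e+00, -2.81955940e+01,
        1.27351354e-02,  5.02491122e-03, -2.87786179e-06]), 'eef_pos': array([ 0.28839874, -0.60971606,  0.23043673]), 'tool_rot': array([-7.76483022e-04,  9.75699113e-01,  2.19113192e-01, -2.17253598e-04]), 'contact_force': array([0.44803995, 0.5285091 , 0.55118235]), 'torque': array([-0.04886047, -0.02550551, -0.00357575]), 'grasp_force': 0.0, 'gripper_width': 1.0071500893308143}
```

View pics/top0.png

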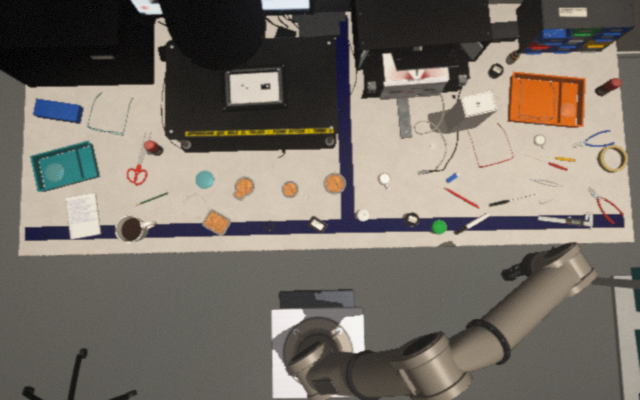

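View pics/scene0.png

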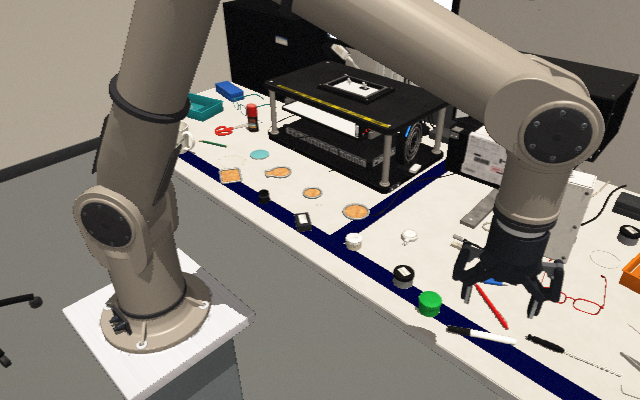

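Create h.py:
```python
import numpy as np, cv2
from station import monitor, eyes, bot
def ray(n,u,v,z):
    i=eyes.camera_info(n); f=200/np.tan(np.radians(i["vertical_fov"]/2)); V=i["view"]
    R,t=V[:3,:3],V[:3,3]; c=-R.T@t
    d=R.T@np.array([(u-i["cx"])/f,-(v-i["cy"])/f,-1]); return c+d*(z-c[2])/d[2]
def pix(n,p):
    i=eyes.camera_info(n); f=200/np.tan(np.radians(i["vertical_fov"]/2)); V=i["view"]
    q=V[:3,:3]@np.array(p)+V[:3,3]; return i["cx"]+f*q[0]/-q[2], i["cy"]-f*q[1]/-q[2]
```

Run:
```python
from h import *
t=cv2.imread("pics/top0.png"); s=cv2.imread("pics/scene0.png")
a=cv2.resize(t[165:245,193:458],None,fx=3,fy=3,interpolation=cv2.INTER_CUBIC)
b=cv2.resize(s[140:320,215:450],None,fx=3.3,fy=3.3,interpolation=cv2.INTER_CUBIC)[:,:795]
c=np.zeros((240+b.shape[0],800,3),np.uint8); c[:240,:a.shape[1]]=a; 
cv2.imwrite("pics/a.png",a); cv2.imwrite("pics/b.png",b)
# orange nests
hsv=cv2.cvtColor(t,cv2.COLOR_BGR2HSV)
def comps(m,n,amin=25):
    k,l,st,ce=cv2.connectedComponentsWithStats(m)
    for j in range(1,k):
        u,v=ce[j]
        if st[j,4]>=amin and 150<v<245 and 190<u<470:
            ct=cv2.findContours((l==j).astype(np.uint8),0,2)[0][0]
            print(n,ce[j].round(2),st[j],ray("top",u,v,0.002)[:2].round(4),cv2.minAreaRect(ct))
comps(cv2.inRange(hsv,(5,80,100),(22,255,255)),"cork")
comps(cv2.inRange(hsv,(0,0,215),(180,40,255)),"white",8)
comps(cv2.inRange(hsv,(0,0,0),(180,90,60)),"black",8)
```

```text
cork [334.35 183.07] [325 174  19  19 272] [ 0.5824 -0.0743] ((334.5000305175781, 183.00001525878906), (17.677669525146484, 17.677669525146484), 45.0)
cork [243.3  187.39] [235 178  18  21 264] [0.5745 0.2503] ((242.50003051757812, 187.50001525878906), (15.55634880065918, 21.21320343017578), 45.0)
cork [289.62 189.03] [283 182  14  15 157] [0.5648 0.0854] ((289.5000305175781, 189.00001525878906), (13.435027122497559, 13.435027122497559), 45.0)
cork [216.12 222.25] [204 211  25  23 350] [0.4524 0.3474] ((216.13233947753906, 222.27940368652344), (21.43732261657715, 16.463863372802734), 30.963754653930664)
white [427.82 155.42] [410 139  33  30 339] [ 0.6745 -0.4114] ((427.71697998046875, 155.78805541992188), (23.476741790771484, 34.91283416748047), 40.91438674926758)
white [433.52 194.49] [ 380  156  111   61 1459] [ 0.5333 -0.4249] ((434.441162109375, 194.23529052734375), (106.18746185302734, 52.7140998840332), 40.60129165649414)
white [452.25 163.88] [447 157  13  14  40] [ 0.6417 -0.4971] ((451.7358703613281, 163.92453002929688), (8.935829162597656, 12.43245792388916), 60.9453964233
[... 4027 characters left out ...]
 9  12] [ 0.6927 -0.12  ] ((346.0, 151.99996948242188), (8.170595169067383, 1.4855626821517944), 68.19859313964844)
black [408.31 221.94] [405 215  11  11  36] [ 0.4378 -0.3313] ((408.73101806640625, 221.5724334716797), (12.124641418457031, 6.145366191864014), 48.36646270751953)
black [269.02 225.3 ] [265 222  10   8  44] [0.4373 0.1604] ((269.5, 225.5), (7.0, 9.0), 90.0)
black [312.38 226.81] [308 222  12  10  16] [0.4284 0.0075] ((313.0055236816406, 227.60501098632812), (13.453624725341797, 2.973176956176758), 41.987213134765625)
black [460.85 228.96] [456 226  10   7  26] [ 0.4088 -0.515 ] ((460.2000427246094, 228.90003967285156), (2.683281421661377, 10.28591251373291), 63.43495178222656)
```

View pics/a.png

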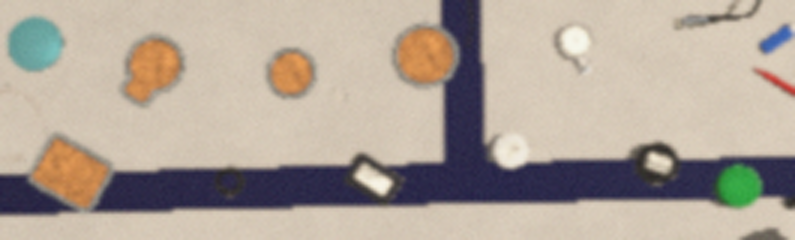

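View pics/b.png

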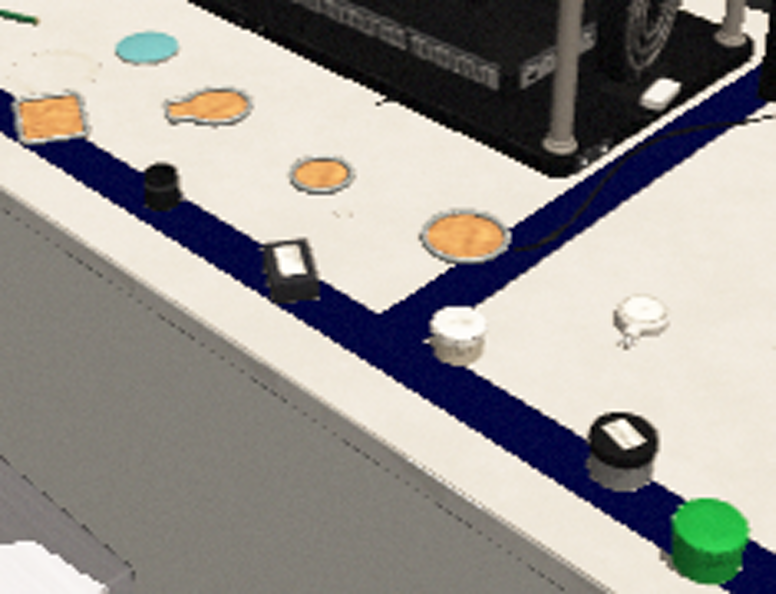

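Run:
```python
from h import *
A=lambda x,y:(193+(x+.5)/3-.5,165+(y+.5)/3-.5)
B=lambda x,y:(215+(x+.5)/3.3-.5,140+(y+.5)/3.3-.5)
P=[("loupe",.032,(230,182),(161,172)),("block",.022,(374,178),(291,261)),("jar",.034,(657,161),(623,438)),("dial",.013,(575,41),(641,315)),("neckend",.006,(583,68),(627,343)),("wjar",.03,(511,150),(459,325)),
("obl",.002,(70,173),(52,118)),("key",.002,(155,64),(221,106)),("small",.002,(291,74),(321,174)),("large",.002,(426,55),(466,236)),("lens",.005,(35,44),(147,47))]
for n,z,a,b in P: print(n,ray("top",*A(*a),z).round(4)[:2],ray("scene",*B(*b),z).round(4)[:2])
s=cv2.imread("pics/scene0.png"); hsv=cv2.cvtColor(s,cv2.COLOR_BGR2HSV)
def hull(m,n,z,cam,win):
    k,l,st,ce=cv2.connectedComponentsWithStats(m)
    for j in range(1,k):
        u,v=ce[j]
        if st[j,4]>=25 and win[0]<u<win[1] and win[2]<v<win[3]:
            ct=cv2.findContours((l==j).astype(np.uint8),0,1)[0][0][:,0]
            w=np.array([ray(cam,*p,z)[:2] for p in ct],np.float32)*1000
            c,sz,an=cv2.minAreaRect(w); print(cam,n,st[j,4],"mass",ray(cam,u,v,z)[:2].round(4),"rect mm",np.round(c,1),np.round(sz,1),round(an,1),"circ",cv2.minEnclosingCircle(w))
hull(cv2.inRange(hsv,(5,80,100),(22,255,255)),"cork",.002,"scene",(200,400,150,320))
t=cv2.imread("pics/top0.png"); ht=cv2.cvtColor(t,cv2.COLOR_BGR2HSV)
hull(cv2.inRange(ht,(5,80,100),(22,255,255)),"cork",.002,"top",(190,400,165,245))
hull(cv2.inRange(s,(0,0,0),(70,70,70))&(255-cv2.inRange(hsv,(100,150,20),(130,255,255))),"black",.022,"scene",(255,420,180,290))
for n,(x,y) in {"blockTop":(0,0)}.items(): pass
```

```text
loupe [0.4353 0.1567] [0.4413 0.1612]
block [ 0.4367 -0.0101] [ 0.439  -0.0085]
jar [ 0.4481 -0.3376] [ 0.4461 -0.3396]
dial [ 0.5936 -0.2512] [ 0.5908 -0.2531]
neckend [ 0.5622 -0.2604] [ 0.562  -0.2612]
wjar [ 0.4651 -0.1698] [ 0.4647 -0.1706]
obl [0.4521 0.3478] [0.4568 0.3501]
key [0.5794 0.2466] [0.5862 0.2473]
small [0.5637 0.0853] [0.569  0.0888]
large [ 0.5827 -0.0754] [ 0.5875 -0.0719]
lens [0.6063 0.3886] [0.6093 0.3903]
scene cork 207 mass [0.4572 0.3523] rect mm [458.  352.9] [74.2 56.5] 59.3 circ ((457.2216491699219, 353.6636657714844), 41.832557678222656)
scene cork 143 mass [0.5799 0.2552] rect mm [578.5 258.3] [44.5 75.1] 43.6 circ ((578.226806640625, 258.2294616699219), 37.95436477661133)
scene cork 105 mass [0.569  0.0893] rect mm [568.8  88.4] [38.6 48.8] 43.7 circ ((569.42626953125, 88.96570587158203), 24.433427810668945)
scene cork 237 mass [ 0.5874 -0.0709] rect mm [587.8 -70.2] [58.9 65.8] 43.8 circ ((587.2433471679688, -70.75576782226562), 32.908714294433594)
top cork 272 mass [ 0.5824 -0.0743] rect mm [582.7 -74.8] [63.2 63.5] 43.7 circ ((582.5714111328125, -
[... 331 characters left out ...]
s [0.4524 0.3474] rect mm [452.4 347.3] [76.6 57.6] 58.7 circ ((453.0362548828125, 346.7774658203125), 43.92595291137695)
scene black 69 mass [ 0.6808 -0.1294] rect mm [ 692.9 -128.3] [222.8  16.3] 6.0 circ ((692.53955078125, -124.54462432861328), 111.48895263671875)
scene black 131 mass [0.4337 0.1537] rect mm [434.8 154.5] [70.6 31.9] 50.9 circ ((434.7976379394531, 154.5643310546875), 35.99237823486328)
scene black 180 mass [ 0.4217 -0.0249] rect mm [427.8 -17. ] [81.6 42.7] 55.8 circ ((426.57427978515625, -15.6773099899292), 42.183921813964844)
scene black 214 mass [ 0.4509 -0.3354] rect mm [ 454.5 -333.7] [57.8 46.8] 30.4 circ ((450.52337646484375, -328.1849365234375), 32.25410842895508)
```

>>> tcp_steps:
  offsets:
    - [[0.026, -0.0178, 0], 0, 1]
    - [[0.026, -0.0178, 0], 0, 1]
    - [[0.026, -0.0178, 0], 0, 1]
    - [[0.026, -0.0178, 0], 0, 1]
    - [[0.026, -0.0178, 0], 0, 1]
    - [[0.026, -0.0178, 0], 0, 1]
    - [[0.026, -0.0178, 0], 0, 1]
    - [[0.026, -0.0178, 0], 0, 1]
    - [[0.026, -0.0178, 0], 0, 1]
    - [[0.026, -0.0178, 0], 0, 1]
    - [[0, 0, 0.02], -0.124, 1]
    - [[0, 0, 0.02], -0.124, 1]
    - [[0, 0, 0.02], -0.124, 1]
    - [[0, 0, 0.02], -0.124, 1]
    - [[0, 0, 0.02], -0.124, 1]
    - [[0, 0, 0], -0.124, 1]
    - [[0, 0, 0], -0.124, 1]
    - [[0, 0, 0], 0, 1]
  grip_n: 30

```text
t: 1.9
eef_pos: [0.4472, -0.338, 0.1308]
tool_rot: [-0.001, 0.793, 0.609, -0.0]
contact_force: [0.4, 0.2, 0.2]
gripper_width: 1.0
grasp_force: 0.0
```

Add to h.py:
```python
def go(x,y,z,psi=None):
    o=monitor.get_obs(); w,a,b,c=o["tool_rot"]; p=o["eef_pos"]
    from scipy.spatial.transform import Rotation as R
    M=R.from_quat([a,b,c,w]).as_matrix(); d=M.T@(np.array([x,y,z])-p); yaw=np.degrees(np.arctan2(M[1,0],M[0,0]))
    tl=np.degrees(np.arccos(-M[2,2]))
    print("pos",p.round(4),"yaw",yaw.round(1),"tilt",tl.round(2),"delta tool",d.round(4),"turn",None if psi is None else round(np.radians((yaw-psi+180)%360-180),3),"q7",o["q"][6].round(2),"F",o["contact_force"].round(1),"w",round(o["gripper_width"],3),"g",round(o["grasp_force"],1),"t",o["t"])
```

Run:
```python
from h import *
go(.447,-.3386,.1,75)
t=cv2.imread("pics/top0.png"); s=cv2.imread("pics/scene0.png")
def pca(im,cam,n,lo,hi,box,z):
    m=cv2.inRange(cv2.cvtColor(im,cv2.COLOR_BGR2HSV),lo,hi); k=np.zeros_like(m); u0,u1,v0,v1=box; k[v0:v1,u0:u1]=m[v0:v1,u0:u1]
    v,u=np.nonzero(k); w=np.array([ray(cam,a,b,z)[:2] for a,b in zip(u,v)]); c=w.mean(0); e,V=np.linalg.eigh(np.cov((w-c).T)); d=V[:,1]
    pr=(w-c)@V; print(cam,n,len(u),c.round(4),"long axis",np.degrees(np.arctan2(d[1],d[0])).round(1),"ratio",(e[1]/e[0])**.5, "ext",(pr.max(0)-pr.min(0)).round(4))
co=((5,80,100),(22,255,255))
pca(t,"top","key",*co,(230,262,174,203),.002); pca(t,"top","obl",*co,(200,233,205,240),.002)
pca(s,"scene","key",*co,(262,296,160,182),.002); pca(s,"scene","obl",*co,(215,244,165,185),.002)
wh=((0,0,150),(180,90,255))
pca(t,"top","label",*wh,(310,325,219,230),.022); pca(s,"scene","label",*wh,(294,312,212,226),.022)
```

```text
pos [ 0.4472 -0.338   0.1308] yaw 75.1 tilt 0.06 delta tool [-0.0006  0.      0.0308] turn 0.002 q7 0.14 F [0.4 0.2 0.2] w 1.0 g 0.0 t 1.9
top key 264 [0.5746 0.2503] long axis 146.7 ratio 1.3763988258428952 ext [0.059  0.0758]
top obl 350 [0.4524 0.3474] long axis 59.7 ratio 1.338248016117795 ext [0.0575 0.077 ]
scene key 143 [0.58   0.2553] long axis 144.0 ratio 1.5749134165984606 ext [0.0491 0.0757]
scene obl 207 [0.4574 0.3525] long axis 60.4 ratio 1.3027223742643383 ext [0.0572 0.0749]
top label 78 [ 0.4364 -0.0103] long axis 64.2 ratio 1.3935269522167992 ext [0.0391 0.0425]
scene label 115 [ 0.4464 -0.0042] long axis 63.4 ratio 1.3107486302727536 ext [0.0461 0.0643]
```

Run:
```python
from h import *
t=eyes.read_camera("top"); s=eyes.read_camera("scene")
cv2.imwrite("pics/t1.png",t);cv2.imwrite("pics/s1.png",s)
b=cv2.resize(s[215:335,340:500],None,fx=4.5,fy=4.5,interpolation=cv2.INTER_CUBIC)
cv2.imwrite("pics/b1.png",b)
```

```text
(no output)
```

View pics/b1.png

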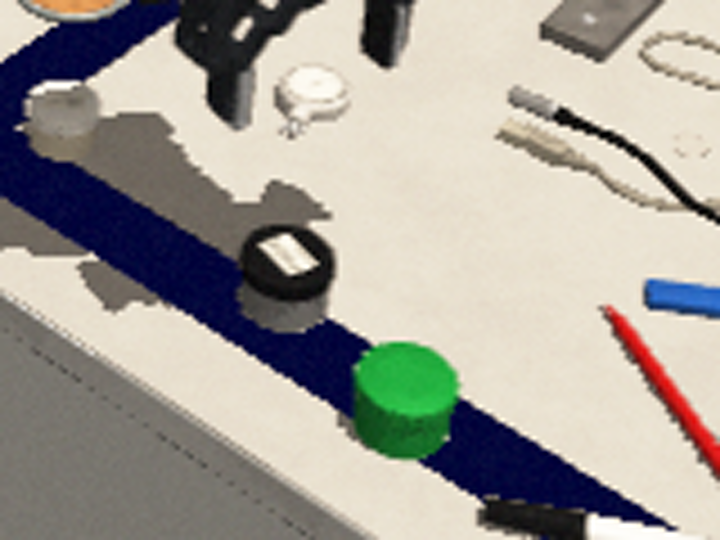

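Run:
```python
from h import *
p=np.array([.4472,-.338,.144]); y=np.array([.966,-.257,0])
for s in (-.0425,-.057,.0425,.057):
    u,v=pix("scene",p+s*y); print(s,(u-340)*4.5,(v-215)*4.5)
for q in ((.447,-.3386,.034),(.592,-.252,.013)):
    u,v=pix("scene",q); print((u-340)*4.5,(v-215)*4.5)
```

```text
-0.0425 234.14348512640515 116.94888921576135
-0.057 209.79579172791725 126.98831913018815
0.0425 371.2827650839406 60.40143040251117
0.057 393.7662931130683 51.13066293459602
284.9359807748678 256.41036402870816
309.8001480999351 88.73525377287949
```

>>> tcp_steps:
  offsets:
    - [[0, 0, 0.03], 0, 1]
    - [[0, 0, 0.03], 0, 1]
    - [[0, 0, 0.03], 0, 1]
    - [[0, 0, 0.017], 0, 1]
    - [[0, 0, 0.01], 0, 1]
    - [[0, 0, 0], 0, 1]
    - [[0, 0, 0], 0, 0.4]
    - [[0, 0, 0], 0, 0.4]
    - [[0, 0, 0], 0, 0.4]
    - [[0, 0, 0], 0, 0.4]
    - [[0, 0, 0], 0, 0.4]
    - [[0, 0, 0], 0, 0.4]
    - [[0, 0, 0], 0, 0.4]
    - [[0, 0, 0], 0, 0.4]
  grip_n: 30

```text
t: 3.4
eef_pos: [0.4484, -0.3387, 0.0157]
tool_rot: [0.001, 0.793, 0.609, 0.0]
contact_force: [-0.3, 0.5, 5.9]
gripper_width: 0.546
grasp_force: 30.0
```

```bash
python3 -c "
from h import *
go(.585,-.0728,.1)"
```

```text
pos [ 0.4484 -0.3387  0.0157] yaw 75.0 tilt 0.13 delta tool [ 0.2921  0.0634 -0.0843] turn None q7 0.08 F [-0.3  0.5  5.9] w 0.546 g 30.0 t 3.4
```

>>> tcp_steps:
  offsets:
    - [[0, 0, -0.01], 0, 0.4]
    - [[0, 0, -0.02], 0, 0.4]
    - [[0, 0, -0.025], 0, 0.4]
    - [[0, 0, -0.03], 0, 0.4]
    - [[0, 0, 0], 0, 0.4]
    - [[0, 0, 0], 0, 0.4]
  grip_n: 30

```text
t: 4.0
eef_pos: [0.448, -0.3386, 0.1006]
tool_rot: [0.001, 0.793, 0.609, 0.0]
contact_force: [0.4, -0.2, -0.7]
gripper_width: 0.544
grasp_force: 30.9
```

Run:
```python
from h import *
go(.585,-.0728,.1)
s=eyes.read_camera("scene");t=eyes.read_camera("top")
b=cv2.resize(s[190:310,320:480],None,fx=4.5,fy=4.5,interpolation=cv2.INTER_CUBIC)
cv2.imwrite("pics/b2.png",b)
```

```text
pos [ 0.448  -0.3386  0.1006] yaw 75.0 tilt 0.14 delta tool [0.2922 0.0637 0.0005] turn None q7 0.13 F [ 0.4 -0.2 -0.7] w 0.544 g 30.9 t 4.0
```

View pics/b2.png

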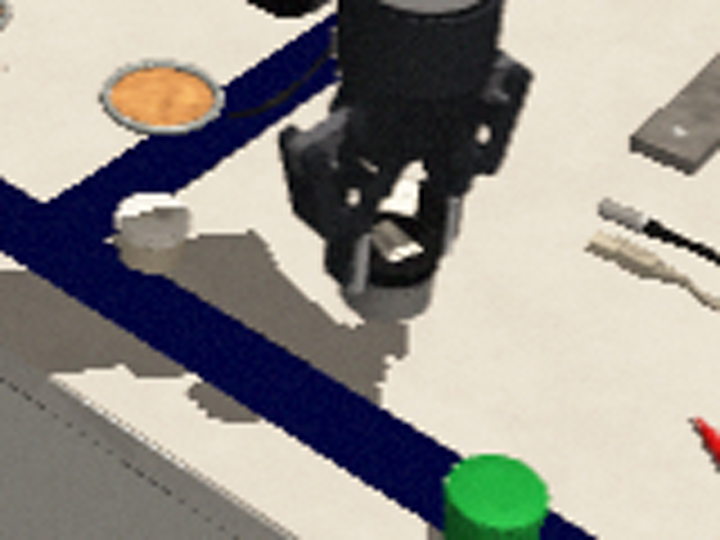

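>>> tcp_steps:
  offsets:
    - [[0.0292, 0.00637, 0], 0, 0.4]
    - [[0.0292, 0.00637, 0], 0, 0.4]
    - [[0.0292, 0.00637, 0], 0, 0.4]
    - [[0.0292, 0.00637, 0], 0, 0.4]
    - [[0.0292, 0.00637, 0], 0, 0.4]
    - [[0.0292, 0.00637, 0], 0, 0.4]
    - [[0.0292, 0.00637, 0], 0, 0.4]
    - [[0.0292, 0.00637, 0], 0, 0.4]
    - [[0.0292, 0.00637, 0], 0, 0.4]
    - [[0.0292, 0.00637, 0], 0, 0.4]
    - [[0, 0, 0], 0, 0.4]
    - [[0, 0, 0.02], 0, 0.4]
    - [[0, 0, 0.02], 0, 0.4]
    - [[0, 0, 0.01], 0, 0.4]
    - [[0, 0, 0], 0, 0.4]
    - [[0, 0, 0], 0, 0.4]
  grip_n: 30

```text
t: 5.7
eef_pos: [0.5844, -0.0728, 0.0493]
tool_rot: [-0.0, 0.793, 0.609, -0.0]
contact_force: [0.4, -1.1, 0.4]
gripper_width: 0.545
grasp_force: 30.9
```

Run:
```python
from h import *
s=eyes.read_camera("scene");t=eyes.read_camera("top")
go(.585,-.0728,.018)
b=cv2.resize(s[160:260,300:420],None,fx=5,fy=5,interpolation=cv2.INTER_CUBIC)
cv2.imwrite("pics/b3.png",b)
```

```text
pos [ 0.585  -0.0726  0.0501] yaw 75.0 tilt 0.07 delta tool [-0.0002 -0.      0.0321] turn None q7 -0.44 F [-0.7  0.1 -0.9] w 0.548 g 30.9 t 5.8
```

View pics/b3.png

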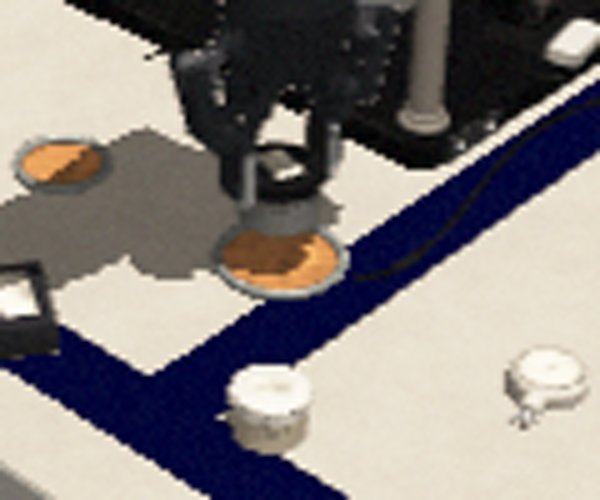

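```bash
python3 -c "
from h import *
for z in (.002,.0345,.0685):
    u,v=pix('scene',(.585,-.0727,z)); print((u-300)*5,(v-160)*5)"
```

```text
277.4745036614803 258.2691930473128
279.2521546316985 211.50865289623084
281.16421038452984 161.2126379308124
```

>>> tcp_steps:
  offsets:
    - [[0, 0, 0.015], 0, 0.4]
    - [[0, 0, 0.008], 0, 0.4]
    - [[0, 0, 0.004], 0, 0.4]
    - [[0, 0, 0.002], 0, 0.4]
    - [[0, 0, 0.002], 0, 0.4]
    - [[0, 0, 0], 0, 0.4]
    - [[0, 0, 0], 0, 0.4]

```text
t: 6.5
eef_pos: [0.5846, -0.0725, 0.0185]
tool_rot: [0.0, 0.793, 0.609, 0.0]
contact_force: [-0.8, 0.4, -0.4]
gripper_width: 0.553
grasp_force: 30.9
```

>>> tcp_steps:
  offsets:
    - [[0, 0, 0.001], 0, 0.4]
    - [[0, 0, 0], 0, 0.4]
    - [[0, 0, 0], 0, 0.4]

```text
t: 6.8
eef_pos: [0.5848, -0.0725, 0.0178]
tool_rot: [0.0, 0.793, 0.609, 0.0]
contact_force: [-1.6, 0.4, 3.8]
gripper_width: 0.547
grasp_force: 31.2
```

>>> tcp_steps:
  offsets:
    - [[0, 0, 0], 0, 0.62]
    - [[0, 0, 0], 0, 0.7]
    - [[0, 0, 0], 0, 0.8]
    - [[0, 0, 0], 0, 0.8]
    - [[0, 0, -0.01], 0, 0.8]
    - [[0, 0, -0.03], 0, 0.8]
    - [[0, 0, -0.03], 0, 1]
    - [[0, 0, -0.03], 0, 1]
    - [[-0.03, 0, -0.03], 0, 1]
    - [[-0.03, 0, 0], 0, 1]
    - [[-0.03, 0, 0], 0, 1]
    - [[-0.03, 0, 0], 0, 1]
    - [[-0.03, 0, 0], 0, 1]
    - [[0, 0, 0], 0, 1]

```text
t: 8.2
eef_pos: [0.5438, -0.2231, 0.1479]
tool_rot: [0.001, 0.795, 0.606, -0.001]
contact_force: [0.2, 0.4, 1.0]
gripper_width: 0.999
grasp_force: 0.0
```

Run:
```python
from h import *
t=eyes.read_camera("top");s=eyes.read_camera("scene")
cv2.imwrite("pics/t4.png",t);cv2.imwrite("pics/s4.png",s)
b=np.hstack([cv2.resize(s[195:255,310:430],None,fx=3.3,fy=3.3,interpolation=cv2.INTER_CUBIC),cv2.resize(t[160:220,300:420],None,fx=3.3,fy=3.3,interpolation=cv2.INTER_CUBIC)])
b=np.vstack([b,cv2.resize(s[225:255,390:430],(792,594),interpolation=cv2.INTER_CUBIC)[:390]])
cv2.imwrite("pics/b4.png",b); go(.592,-.252,.1,16)
```

```text
pos [ 0.5456 -0.218   0.1479] yaw 74.9 tilt 0.03 delta tool [-0.0208  0.0537  0.0479] turn 1.029 q7 -0.12 F [ 1.  -0.1  0.1] w 0.999 g 0.0 t 8.3
```

View pics/b4.png

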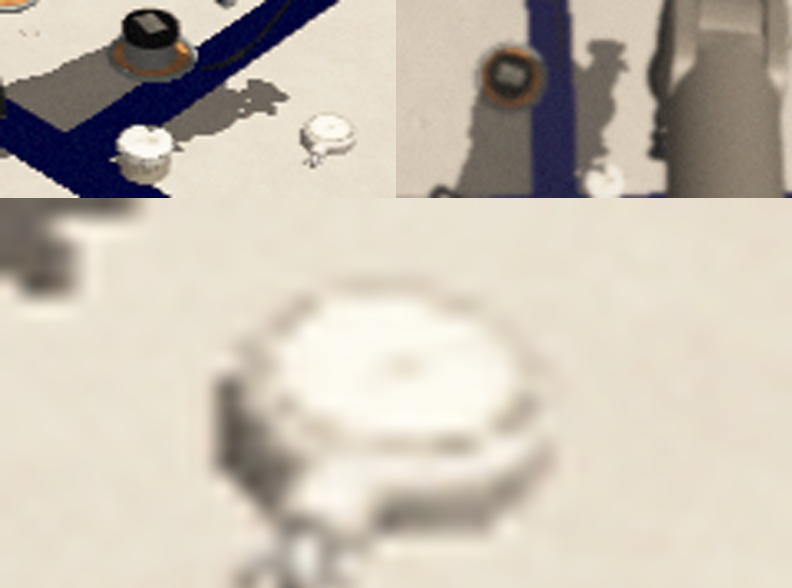

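>>> tcp_steps:
  offsets:
    - [[-0.0104, 0.0268, 0], 0, 1]
    - [[-0.0104, 0.0268, 0], 0, 1]
    - [[0, 0, 0.01], 0.147, 1]
    - [[0, 0, 0.01], 0.147, 1]
    - [[0, 0, 0.01], 0.147, 1]
    - [[0, 0, 0.01], 0.147, 1]
    - [[0, 0, 0.01], 0.147, 1]
    - [[0, 0, 0.01], 0.147, 1]
    - [[0, 0, 0.02], 0.147, 1]
    - [[0, 0, 0], 0, 1]
    - [[0, 0, 0], 0, 1]

```text
t: 9.4
eef_pos: [0.5926, -0.2497, 0.0675]
tool_rot: [-0.0, 0.99, 0.143, -0.0]
contact_force: [0.2, -0.1, 0.6]
gripper_width: 1.003
grasp_force: 0.0
```

Run:
```python
from h import *
go(.592,-.252,.003,16)
s=eyes.read_camera("scene")
b=cv2.resize(s[200:260,360:450],None,fx=7,fy=7,interpolation=cv2.INTER_CUBIC)
cv2.imwrite("pics/b5.png",b)
```

```text
pos [ 0.5926 -0.2497  0.0675] yaw 16.4 tilt 0.05 delta tool [-0.0012  0.0021  0.0645] turn 0.007 q7 -0.99 F [ 0.2 -0.1  0.6] w 1.003 g 0.0 t 9.4
```

View pics/b5.png

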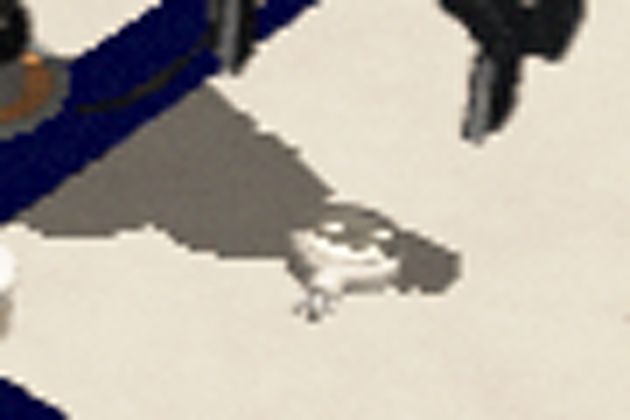

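>>> tcp_steps:
  offsets:
    - [[0, 0, 0], -0.1485, 1]
    - [[0, 0, 0], -0.1485, 1]
    - [[0, 0, 0], -0.1485, 1]
    - [[0, 0, 0], -0.1485, 1]
    - [[0, 0, 0], -0.1485, 1]
    - [[0, 0, 0], -0.1485, 1]
    - [[0, 0, 0], -0.1485, 1]
    - [[0, 0, 0], -0.1485, 1]
    - [[0, 0, 0], -0.1485, 1]
    - [[0, 0, 0], -0.1485, 1]
    - [[0, 0, 0], -0.1485, 1]
    - [[0, 0, 0], -0.1485, 1]
    - [[0, 0, 0], -0.1485, 1]
    - [[0, 0, 0], -0.1485, 1]
    - [[0, 0, 0], -0.1485, 1]
    - [[0, 0, 0], -0.1485, 1]
    - [[0, 0, 0], -0.1485, 1]
    - [[0, 0, 0], -0.1485, 1]
    - [[0, 0, 0], -0.1485, 1]
    - [[0, 0, 0], -0.1485, 1]

```text
t: 11.45
eef_pos: [0.5929, -0.2521, 0.0689]
tool_rot: [0.001, -0.059, 0.998, -0.001]
contact_force: [-0.4, 1.0, -0.1]
gripper_width: 1.0
grasp_force: 0.0
```

>>> tcp_steps:
  offsets:
    - [[0.001, -0.002, 0], -0.082, 1]
    - [[0, 0, 0], -0.082, 1]
    - [[0, 0, 0.03], 0, 1]
    - [[0, 0, 0.02], 0, 1]
    - [[0, 0, 0], 0, 1]
    - [[0, 0, 0], 0, 1]

```text
t: 12.05
eef_pos: [0.5915, -0.2534, 0.0176]
tool_rot: [-0.0, -0.136, 0.991, 0.0]
contact_force: [0.9, 0.4, 1.1]
gripper_width: 0.998
grasp_force: 0.0
```

```bash
python3 -c "
from h import *
go(.592,-.252,.001,196)"
```

```text
pos [ 0.5915 -0.2534  0.0176] yaw -164.3 tilt 0.02 delta tool [-0.0009  0.0012  0.0166] turn -0.005 q7 1.63 F [0.9 0.4 1.1] w 0.998 g 0.0 t 12.05
```

>>> tcp_steps:
  offsets:
    - [[-0.0009, 0.001, 0.01], 0, 1]
    - [[0, 0, 0.0065], 0, 1]
    - [[0, 0, 0], 0, 0.7]
    - [[0, 0, 0], 0, 0.7]
    - [[0, 0, 0], 0, 0.6]
    - [[0, 0, 0], 0, 0.35]
    - [[0, 0, 0], 0, 0.35]
    - [[0, 0, 0], 0, 0.35]
    - [[0, 0, 0], 0, 0.35]
    - [[0, 0, 0], 0, 0.35]
    - [[0, 0, 0], 0, 0.35]
  grip_n: 30

```text
t: 13.15
eef_pos: [0.5923, -0.2522, 0.0014]
tool_rot: [0.0, -0.136, 0.991, -0.0]
contact_force: [-0.5, -0.1, 5.2]
gripper_width: 0.483
grasp_force: 30.4
```

```bash
python3 -c "
from h import *
go(.592,-.252,.001,196)"
```

```text
pos [ 0.5923 -0.2522  0.0014] yaw -164.4 tilt 0.04 delta tool [0.0002 0.0003 0.0004] turn -0.006 q7 1.62 F [-0.5 -0.1  5.2] w 0.483 g 30.4 t 13.15
```

>>> tcp_steps:
  offsets:
    - [[0, 0, -0.01], 0, 0.35]
    - [[0, 0, -0.02], 0, 0.35]
    - [[0, 0, -0.03], 0, 0.35]
    - [[0, 0, -0.04], 0, 0.35]
    - [[-0.00896, 0.03466, 0], 0, 0.35]
    - [[-0.00896, 0.03466, 0], 0, 0.35]
    - [[-0.00896, 0.03466, 0], 0, 0.35]
    - [[-0.00896, 0.03466, 0], 0, 0.35]
    - [[-0.00896, 0.03466, 0], 0, 0.35]
    - [[-0.00896, 0.03466, 0], 0, 0.35]
    - [[-0.00896, 0.03466, 0], 0, 0.35]
    - [[-0.00896, 0.03466, 0], 0, 0.35]
    - [[-0.00896, 0.03466, 0], 0, 0.35]
    - [[-0.00896, 0.03466, 0], 0, 0.35]
    - [[-0.00896, 0.03466, 0], 0, 0.35]
    - [[-0.00896, 0.03466, 0], 0, 0.35]
    - [[-0.00896, 0.03466, 0], 0, 0.35]
    - [[-0.00896, 0.03466, 0], 0, 0.35]

```text
t: 14.95
eef_pos: [0.5819, 0.2505, 0.1023]
tool_rot: [0.001, -0.136, 0.991, 0.0]
contact_force: [0.5, 0.7, -1.8]
gripper_width: 0.487
grasp_force: 30.8
```

>>> tcp_steps:
  offsets:
    - [[0, 0, 0], 0.1457, 0.35]
    - [[0, 0, 0], 0.1457, 0.35]
    - [[0, 0, 0], 0.1457, 0.35]
    - [[0, 0, 0], 0.1457, 0.35]
    - [[0, 0, 0], 0.1457, 0.35]
    - [[0, 0, 0], 0.1457, 0.35]
    - [[0, 0, 0.02], 0, 0.35]
    - [[0, 0, 0.02], 0, 0.35]
    - [[0, 0, 0], 0, 0.35]
    - [[0, 0, 0], 0, 0.35]

```text
t: 15.95
eef_pos: [0.5819, 0.2492, 0.0618]
tool_rot: [0.0, 0.296, 0.955, 0.0]
contact_force: [1.0, -0.2, -1.9]
gripper_width: 0.485
grasp_force: 30.8
```

```bash
python3 - <<'E'
from h import *
go(.5826,.249,.0034,145.5)
s=eyes.read_camera("scene");t=eyes.read_camera("top")
b=np.hstack([cv2.resize(s[130:190,250:310],None,fx=6.6,fy=6.6,interpolation=cv2.INTER_CUBIC),cv2.resize(t[160:220,210:270],None,fx=6.6,fy=6.6,interpolation=cv2.INTER_CUBIC)])
cv2.imwrite("pics/b6.png",b)
E
```

```text
pos [0.5819 0.2492 0.0618] yaw 145.6 tilt 0.03 delta tool [-0.0006  0.0002  0.0584] turn 0.001 q7 0.08 F [ 1.  -0.2 -1.9] w 0.485 g 30.8 t 15.95
```

View pics/b6.png

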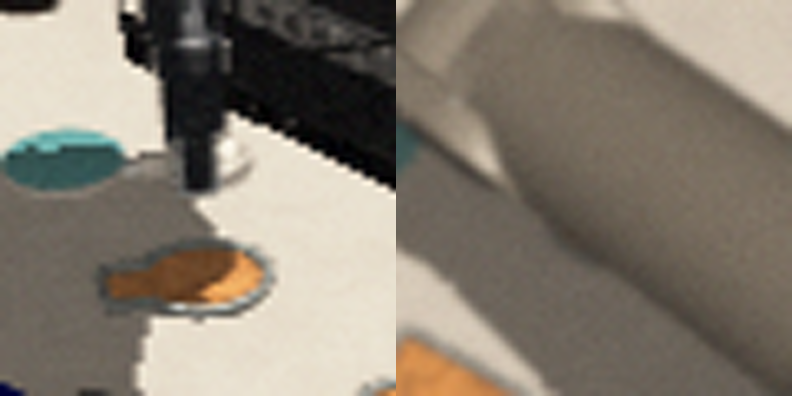

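```bash
python3 -c "
from h import *
for p in ((.582,.2492,.002),(.582,.2492,.0735),(.582+.0152,.2492+.0152,.0735),(.582+.0152,.2492-.0152,.0735),(.582+.0152,.2492-.0152,.06),(.582+.0209,.2492-.0209,.002),(.582-.0209,.2492-.0209,.002),(.582+.0209,.2492+.0209,.002)):
    u,v=pix('scene',p); print((u-250+.5)*6.6-.5,(v-130+.5)*6.6-.5)"
```

```text
202.46122443436954 280.2971121917555
193.8757165627004 152.64159531514778
196.81441025008928 131.39622684611234
238.56439372890134 152.08157928455825
239.99747139094842 176.7043264334628
262.32146987928934 279.55426599072484
198.5526963766029 311.63152707425314
206.24693342915302 249.94732973817412
```

>>> tcp_steps:
  offsets:
    - [[0.0015, 0, 0.02], 0, 0.35]
    - [[0, 0, 0.02], 0, 0.35]
    - [[0, 0, 0.01], 0, 0.35]
    - [[0, 0, 0.004], 0, 0.35]
    - [[0, 0, 0.002], 0, 0.35]
    - [[0, 0, 0.001], 0, 0.35]
    - [[0, 0, 0], 0, 0.35]
    - [[0, 0, 0], 0, 0.35]

```text
t: 16.85
eef_pos: [0.581, 0.2499, 0.0044]
tool_rot: [0.0, 0.296, 0.955, 0.0]
contact_force: [0.1, -0.3, -1.2]
gripper_width: 0.481
grasp_force: 30.8
```

```bash
python3 -c "
from h import *
go(.5826,.249,.0034,145.5)"
```

```text
pos [0.581  0.2499 0.0044] yaw 145.6 tilt 0.05 delta tool [-0.0019  0.0001  0.001 ] turn 0.001 q7 0.03 F [ 0.1 -0.3 -1.2] w 0.481 g 30.8 t 16.85
```

>>> tcp_steps:
  offsets:
    - [[0, 0, 0.0007], 0, 0.35]
    - [[0, 0, 0], 0, 0.35]
    - [[0, 0, 0.0005], 0, 0.35]
    - [[0, 0, 0], 0, 0.35]

```text
t: 17.25
eef_pos: [0.5809, 0.2499, 0.0034]
tool_rot: [0.0, 0.296, 0.955, 0.0]
contact_force: [-2.6, -1.7, 4.9]
gripper_width: 0.487
grasp_force: 31.5
```

```bash
python3 -c "
from h import *
go(.5826,.249,.0034,145.5)"
```

```text
pos [0.5809 0.2499 0.0034] yaw 145.6 tilt 0.04 delta tool [-0.0019  0.0002 -0.    ] turn 0.001 q7 0.03 F [-2.6 -1.7  4.9] w 0.487 g 31.5 t 17.25
```

>>> tcp_steps:
  offsets:
    - [[0, 0, 0], 0, 0.58]
    - [[0, 0, 0], 0, 0.7]
    - [[0, 0, 0], 0, 0.8]
    - [[0, 0, 0], 0, 0.8]
    - [[0, 0, -0.01], 0, 0.8]
    - [[0, 0, -0.03], 0, 0.8]
    - [[0, 0, -0.03], 0, 1]
    - [[0, 0, -0.03], 0, 1]
    - [[0.011, -0.026, 0], 0, 1]
    - [[0.011, -0.026, 0], 0, 1]
    - [[0.011, -0.026, 0], 0, 1]
    - [[0.011, -0.026, 0], 0, 1]
    - [[0.011, -0.026, 0], 0, 1]
    - [[0.011, -0.026, 0], 0, 1]
    - [[0, 0, 0], 0, 1]
    - [[0, 0, 0], 0, 1]

```text
t: 18.85
eef_pos: [0.4383, 0.1583, 0.1033]
tool_rot: [0.001, 0.296, 0.955, 0.0]
contact_force: [0.3, 0.7, -0.1]
gripper_width: 1.002
grasp_force: 0.0
```

Run:
```python
from h import *
go(.4383,.159,.01)
t=eyes.read_camera("top");s=eyes.read_camera("scene")
f=lambda im,u,v:cv2.resize(im[v:v+60,u:u+60],None,fx=6.6,fy=6.6,interpolation=cv2.INTER_CUBIC)
cv2.imwrite("pics/b7.png",np.hstack([f(s,240,140),f(t,215,170)]))
```

```text
pos [0.4383 0.1583 0.1033] yaw 145.6 tilt 0.08 delta tool [0.0005 0.0004 0.0933] turn None q7 0.14 F [ 0.3  0.7 -0.1] w 1.002 g 0.0 t 18.85
```

View pics/b7.png

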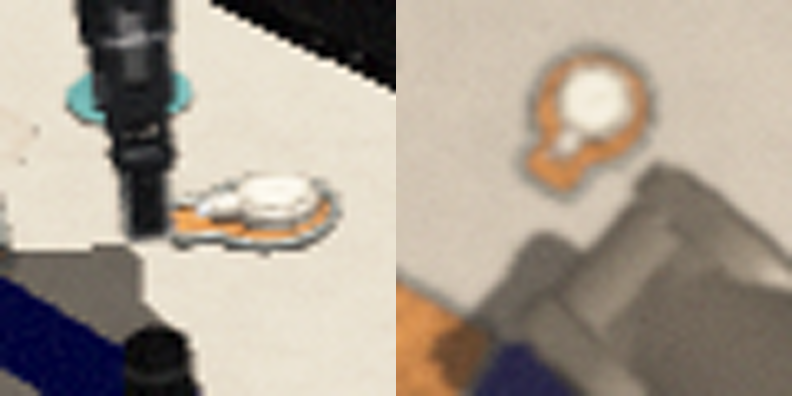

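>>> tcp_steps:
  offsets:
    - [[0.0005, 0.0004, 0.03], 0, 1]
    - [[0, 0, 0.03], 0, 1]
    - [[0, 0, 0.02], 0, 1]
    - [[0, 0, 0.0133], 0, 1]
    - [[0, 0, 0], 0, 0.8]
    - [[0, 0, 0], 0, 0.6]
    - [[0, 0, 0], 0, 0.5]
    - [[0, 0, 0], 0, 0.25]
    - [[0, 0, 0], 0, 0.25]
    - [[0, 0, 0], 0, 0.25]
    - [[0, 0, 0], 0, 0.25]
    - [[0, 0, 0], 0, 0.25]
    - [[0, 0, 0], 0, 0.25]
  grip_n: 25

```text
t: 20.25
eef_pos: [0.4388, 0.1595, 0.0105]
tool_rot: [0.001, 0.296, 0.955, 0.001]
contact_force: [-0.3, 0.7, 5.4]
gripper_width: 0.362
grasp_force: 24.6
```

```bash
python3 -c "
from h import *
go(.567,.0873,.1)"
```

```text
pos [0.4388 0.1595 0.0105] yaw 145.6 tilt 0.14 delta tool [-0.1467  0.0132 -0.0893] turn None q7 -0.03 F [-0.3  0.7  5.4] w 0.362 g 24.6 t 20.25
```

>>> tcp_steps:
  offsets:
    - [[0, 0, -0.01], 0, 0.25]
    - [[0, 0, -0.02], 0, 0.25]
    - [[0, 0, -0.03], 0, 0.25]
    - [[-0.0245, 0.0022, 0], 0, 0.25]
    - [[-0.0245, 0.0022, 0], 0, 0.25]
    - [[-0.0245, 0.0022, 0], 0, 0.25]
    - [[-0.0245, 0.0022, 0], 0, 0.25]
    - [[-0.0245, 0.0022, 0], 0, 0.25]
    - [[-0.0245, 0.0022, 0], 0, 0.25]
    - [[0, 0, 0.01], 0, 0.25]
    - [[0, 0, 0.01], 0, 0.25]
    - [[0, 0, 0], 0, 0.25]
    - [[0, 0, 0], 0, 0.25]

```text
t: 21.55
eef_pos: [0.5653, 0.0875, 0.0491]
tool_rot: [-0.001, 0.295, 0.955, -0.0]
contact_force: [0.6, 0.7, -0.4]
gripper_width: 0.366
grasp_force: 25.0
```

```bash
python3 - <<'E'
from h import *
go(.567,.0873,.0125)
s=eyes.read_camera("scene")
cv2.imwrite("pics/b8.png",cv2.resize(s[145:205,275:350],None,fx=8,fy=8,interpolation=cv2.INTER_CUBIC))
for z in (.002,.042,.074):
    u,v=pix("scene",(.567,.0873,z)); print((u-275)*8,(v-145)*8)
E
```

```text
pos [0.5653 0.0875 0.0491] yaw 145.7 tilt 0.08 delta tool [-0.0016  0.0009  0.0366] turn None q7 0.29 F [ 0.6  0.7 -0.4] w 0.366 g 25.0 t 21.55
294.36103826372846 382.63422557116496
292.15687431852257 293.3725194112667
290.3429038112022 219.91242005734262
```

View pics/b8.png

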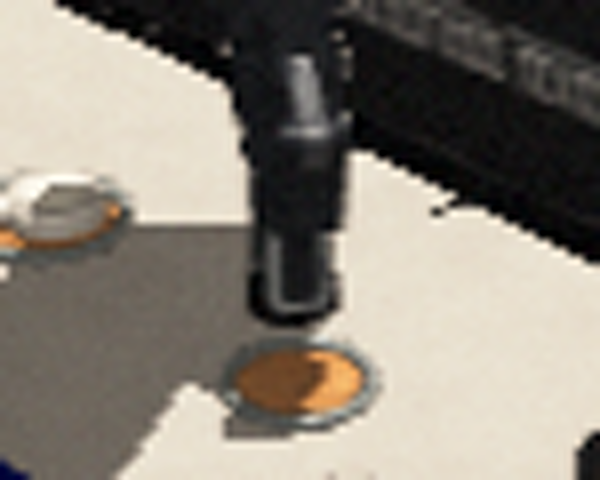

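>>> tcp_steps:
  offsets:
    - [[-0.002, 0.0009, 0.015], 0, 0.25]
    - [[0, 0, 0.01], 0, 0.25]
    - [[0, 0, 0.006], 0, 0.25]
    - [[0, 0, 0.003], 0, 0.25]
    - [[0, 0, 0.0015], 0, 0.25]
    - [[0, 0, 0.001], 0, 0.25]
    - [[0, 0, 0], 0, 0.25]
    - [[0, 0, 0], 0, 0.25]

```text
t: 22.4
eef_pos: [0.5689, 0.0864, 0.0131]
tool_rot: [0.0, 0.296, 0.955, 0.0]
contact_force: [0.1, -0.5, -0.8]
gripper_width: 0.363
grasp_force: 25.0
```

```bash
python3 -c "
from h import *
go(.567,.0873,.0125)"
```

```text
pos [0.5689 0.0864 0.0131] yaw 145.6 tilt 0.03 delta tool [ 0.002  -0.0003  0.0006] turn None q7 0.26 F [ 0.1 -0.5 -0.8] w 0.363 g 25.0 t 22.4
```

>>> tcp_steps:
  offsets:
    - [[0.001, 0, 0.0006], 0, 0.25]
    - [[0, 0, 0], 0, 0.25]
    - [[0, 0, 0.0005], 0, 0.25]
    - [[0, 0, 0], 0, 0.25]

```text
t: 22.8
eef_pos: [0.5682, 0.0869, 0.0125]
tool_rot: [0.001, 0.296, 0.955, -0.0]
contact_force: [-1.4, -1.1, 6.8]
gripper_width: 0.364
grasp_force: 25.8
```

>>> tcp_steps:
  offsets:
    - [[0, 0, 0], 0, 0.5]
    - [[0, 0, 0], 0, 0.6]
    - [[0, 0, 0], 0, 0.8]
    - [[0, 0, 0], 0, 0.8]
    - [[0, 0, -0.01], 0, 0.8]
    - [[0, 0, -0.03], 0, 0.8]
    - [[0, 0, -0.03], 0, 1]
    - [[0, 0, -0.04], 0, 1]
    - [[0, 0, 0], 0, 1]

```text
t: 23.7
eef_pos: [0.5712, 0.0884, 0.1275]
tool_rot: [0.004, 0.296, 0.955, 0.002]
contact_force: [0.4, -0.1, 0.1]
gripper_width: 1.0
grasp_force: 0.0
```

Run:
```python
from h import *
go(.4378,-.0093,.1,58)
s=cv2.imread("pics/s1.png");t=cv2.imread("pics/top0.png")
f=lambda im,u,v:cv2.resize(im[v:v+24,u:u+24],(396,396),interpolation=cv2.INTER_CUBIC)
cv2.imwrite("pics/b9.png",np.hstack([f(s,291,208),f(t,306,212)]))
```

```text
pos [0.5712 0.0884 0.1275] yaw 145.6 tilt 0.53 delta tool [ 0.0549 -0.1562  0.0261] turn 1.528 q7 0.36 F [ 0.4 -0.1  0.1] w 1.0 g 0.0 t 23.7
```

View pics/b9.png

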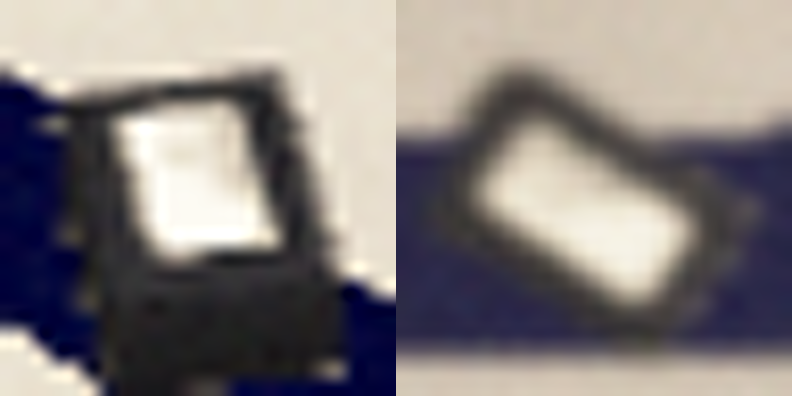

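>>> tcp_steps:
  offsets:
    - [[0.00915, -0.026, 0], 0, 1]
    - [[0.00915, -0.026, 0], 0, 1]
    - [[0.00915, -0.026, 0], 0, 1]
    - [[0.00915, -0.026, 0], 0, 1]
    - [[0.00915, -0.026, 0], 0, 1]
    - [[0.00915, -0.026, 0], 0, 1]
    - [[0, 0, 0], 0.149, 1]
    - [[0, 0, 0], 0.149, 1]
    - [[0, 0, 0], 0.149, 1]
    - [[0, 0, 0], 0.149, 1]
    - [[0, 0, 0], 0.149, 1]
    - [[0, 0, 0], 0.149, 1]
    - [[0, 0, 0], 0.149, 1]
    - [[0, 0, 0], 0.149, 1]
    - [[0, 0, 0], 0.149, 1]
    - [[0, 0, 0], 0.149, 1]
    - [[0, 0, 0.03], 0.056, 1]
    - [[0, 0, 0.02], 0, 1]
    - [[0, 0, 0], 0, 1]
    - [[0, 0, 0], 0, 1]

```text
t: 25.7
eef_pos: [0.4342, -0.0104, 0.072]
tool_rot: [-0.0, 0.879, 0.477, -0.0]
contact_force: [-0.9, -0.6, 0.0]
gripper_width: 0.999
grasp_force: 0.0
```

Run:
```python
from h import *
go(.4378,-.0093,.004,57)
```

```text
pos [ 0.4342 -0.0104  0.072 ] yaw 57.0 tilt 0.03 delta tool [0.0029 0.0024 0.068 ] turn 0.0 q7 -0.91 F [-0.9 -0.6  0. ] w 0.999 g 0.0 t 25.7
```

>>> tcp_steps:
  offsets:
    - [[0.0029, 0.0024, 0], 0, 1]
    - [[0, 0, 0.03], 0, 1]
    - [[0, 0, 0.02], 0, 1]
    - [[0, 0, 0.012], 0, 1]
    - [[0, 0, 0.006], 0, 1]
    - [[0, 0, 0], 0, 1]
    - [[0, 0, 0], 0, 0.8]
    - [[0, 0, 0], 0, 0.7]
    - [[0, 0, 0], 0, 0.6]
    - [[0, 0, 0], 0, 0.55]
    - [[0, 0, 0], 0, 0.3]
    - [[0, 0, 0], 0, 0.3]
    - [[0, 0, 0], 0, 0.3]
    - [[0, 0, 0], 0, 0.3]
    - [[0, 0, 0], 0, 0.3]
    - [[0, 0, 0], 0, 0.3]
  grip_n: 30

```text
t: 27.3
eef_pos: [0.4382, -0.0096, 0.0042]
tool_rot: [0.0, 0.879, 0.477, 0.0]
contact_force: [-1.1, -0.2, 7.2]
gripper_width: 0.463
grasp_force: 29.9
```

```bash
python3 -c "
from h import *
go(.4548,.350,.1,60)"
```

```text
pos [ 0.4382 -0.0096  0.0042] yaw 57.0 tilt 0.04 delta tool [ 0.3105 -0.182  -0.0959] turn -0.053 q7 -1.01 F [-1.1 -0.2  7.2] w 0.463 g 29.9 t 27.3
```

>>> tcp_steps:
  offsets:
    - [[0, 0, -0.01], 0, 0.3]
    - [[0, 0, -0.02], 0, 0.3]
    - [[0, 0, -0.03], 0, 0.3]
    - [[0.02588, -0.01517, 0], 0, 0.3]
    - [[0.02588, -0.01517, 0], 0, 0.3]
    - [[0.02588, -0.01517, 0], 0, 0.3]
    - [[0.02588, -0.01517, 0], 0, 0.3]
    - [[0.02588, -0.01517, 0], 0, 0.3]
    - [[0.02588, -0.01517, 0], 0, 0.3]
    - [[0.02588, -0.01517, 0], 0, 0.3]
    - [[0.02588, -0.01517, 0], 0, 0.3]
    - [[0.02588, -0.01517, 0], 0, 0.3]
    - [[0.02588, -0.01517, 0], 0, 0.3]
    - [[0.02588, -0.01517, 0], 0, 0.3]
    - [[0.02588, -0.01517, 0], -0.053, 0.3]
    - [[0, 0, 0], 0, 0.3]
    - [[0, 0, 0.02], 0, 0.3]
    - [[0, 0, 0], 0, 0.3]
    - [[0, 0, 0], 0, 0.3]
  grip_n: 30

```text
t: 29.2
eef_pos: [0.4543, 0.3491, 0.0438]
tool_rot: [0.0, 0.866, 0.5, -0.001]
contact_force: [0.3, -0.0, 0.3]
gripper_width: 0.461
grasp_force: 30.5
```

Run:
```python
from h import *
go(.4548,.350,.0062,60)
s=eyes.read_camera("scene")
cv2.imwrite("pics/b10.png",cv2.resize(s[140:200,195:270],None,fx=8,fy=8,interpolation=cv2.INTER_CUBIC))
p=monitor.get_obs()["eef_pos"]
c,q=np.cos(np.pi/3),np.sin(np.pi/3)
for z,a,b,o in ((.002,76,56,(.4548,.35)),(p[2]-.0042,60,40,p),(p[2]-.0042+.022,60,40,p)):
    print(z.round(3),[[int(x) for x in ((pix("scene",(o[0]+(i*a*c-j*b*q)/2e3,o[1]+(i*a*q+j*b*c)/2e3,z))-np.array((195,140)))*8)] for i,j in ((1,1),(1,-1),(-1,-1),(-1,1))])
```

```text
pos [0.4543 0.3491 0.0438] yaw 60.0 tilt 0.08 delta tool [ 0.0011 -0.      0.0376] turn -0.0 q7 -1.57 F [ 0.3 -0.   0.3] w 0.461 g 30.5 t 29.2Traceback (most recent call last):
  File "<stdin>", line 8, in <module>
AttributeError: 'float' object has no attribute 'round'
```

View pics/b10.png

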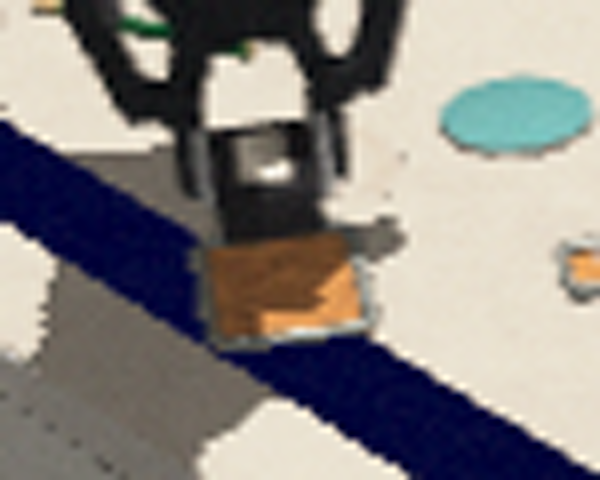

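Run:
```python
from h import *
p=monitor.get_obs()["eef_pos"]
c,q=np.cos(np.pi/3),np.sin(np.pi/3)
for z,a,b,o in ((.002,76,56,(.4548,.35)),(p[2]-.0042,60,40,p),(p[2]-.0042+.022,60,40,p)):
    print(round(z,3),[[int(x) for x in ((pix("scene",(o[0]+(i*a*c-j*b*q)/2e3,o[1]+(i*a*q+j*b*c)/2e3,z))-np.array((195,140)))*8)] for i,j in ((1,1),(1,-1),(-1,-1),(-1,1))])
```

```text
0.002 [[200, 248], [337, 229], [360, 322], [218, 343]]
0.04 [[210, 175], [310, 161], [328, 233], [225, 248]]
0.062 [[203, 127], [304, 113], [322, 184], [218, 199]]
```

>>> tcp_steps:
  offsets:
    - [[0, 0.0022, 0], 0, 0.3]
    - [[0, 0, 0.015], 0, 0.3]
    - [[0, 0, 0.01], 0, 0.3]
    - [[0, 0, 0.006], 0, 0.3]
    - [[0, 0, 0.003], 0, 0.3]
    - [[0, 0, 0.0015], 0, 0.3]
    - [[0, 0, 0.001], 0, 0.3]
    - [[0, 0, 0], 0, 0.3]
    - [[0, 0, 0], 0, 0.3]

```text
t: 30.15
eef_pos: [0.4565, 0.3491, 0.0075]
tool_rot: [-0.0, 0.866, 0.5, 0.0]
contact_force: [-0.3, -0.7, -0.6]
gripper_width: 0.462
grasp_force: 30.5
```

```bash
python3 -c "
from h import *
go(.4548,.350,.0062)"
```

```text
pos [0.4565 0.3491 0.0075] yaw 60.0 tilt 0.03 delta tool [-0.0001 -0.0019  0.0013] turn None q7 -1.59 F [-0.3 -0.7 -0.6] w 0.462 g 30.5 t 30.15
```

>>> tcp_steps:
  offsets:
    - [[0, 0, 0.0008], 0, 0.3]
    - [[0, 0, 0], 0, 0.3]
    - [[0, 0, 0.0006], 0, 0.3]
    - [[0, 0, 0], 0, 0.3]
    - [[0, 0, 0], 0, 0.3]

```text
t: 30.65
eef_pos: [0.4565, 0.349, 0.0063]
tool_rot: [0.0, 0.866, 0.5, 0.0]
contact_force: [-1.3, -1.4, 6.2]
gripper_width: 0.463
grasp_force: 31.1
```

>>> tcp_steps:
  offsets:
    - [[0, 0, 0], 0, 0.55]
    - [[0, 0, 0], 0, 0.65]
    - [[0, 0, 0], 0, 0.75]
    - [[0, 0, 0], 0, 0.75]
    - [[0, 0, -0.01], 0, 0.75]
    - [[0, 0, -0.03], 0, 0.75]
    - [[0, 0, -0.04], 0, 1]
    - [[0, 0, -0.04], 0, 1]
    - [[0, 0, -0.04], 0, 1]
    - [[0, 0, 0], 0, 1]

```text
t: 31.65
eef_pos: [0.4589, 0.3517, 0.1724]
tool_rot: [-0.001, 0.866, 0.5, 0.005]
contact_force: [0.9, 1.1, -0.2]
gripper_width: 1.001
grasp_force: 0.0
```

>>> tcp_steps:
  offsets:
    - [[-0.033, 0.019, 0], 0, 1]
    - [[-0.033, 0.019, 0], 0, 1]
    - [[-0.033, 0.019, 0], 0, 1]
    - [[-0.033, 0.019, 0], 0, 1]
    - [[-0.033, 0.019, 0], 0, 1]
    - [[-0.033, 0.019, 0], 0, 1]
    - [[-0.033, 0.019, 0], 0, 1]
    - [[-0.033, 0.019, 0], 0, 1]
    - [[-0.033, 0.019, 0], 0, 1]
    - [[-0.033, 0.019, 0], 0, 1]
    - [[-0.033, 0.019, 0], 0, 1]
    - [[-0.033, 0.019, 0], 0, 1]
    - [[-0.033, 0.019, 0], 0, 1]
    - [[-0.033, 0.019, 0], 0, 1]
    - [[-0.033, 0.019, 0], 0, 1]
    - [[-0.033, 0.019, 0], 0, 1]
    - [[-0.033, 0.019, 0], 0, 1]
    - [[0, 0, 0], 0, 1]
    - [[0, 0, 0], 0, 1]

```text
t: 33.55
eef_pos: [0.4554, -0.2988, 0.1656]
tool_rot: [-0.0, 0.866, 0.499, -0.0]
contact_force: [0.8, 1.2, -0.1]
gripper_width: 1.002
grasp_force: 0.0
```

Run:
```python
from h import *
t=eyes.read_camera("top");s=eyes.read_camera("scene")
a=cv2.resize(t[165:245,193:373],(774,344),interpolation=cv2.INTER_CUBIC)
b=cv2.resize(s[160:220,210:390],(774,258),interpolation=cv2.INTER_CUBIC)
cv2.imwrite("pics/b11.png",np.vstack([a,b][:1]+[b[:256]]))
```

```text
(no output)
```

View pics/b11.png

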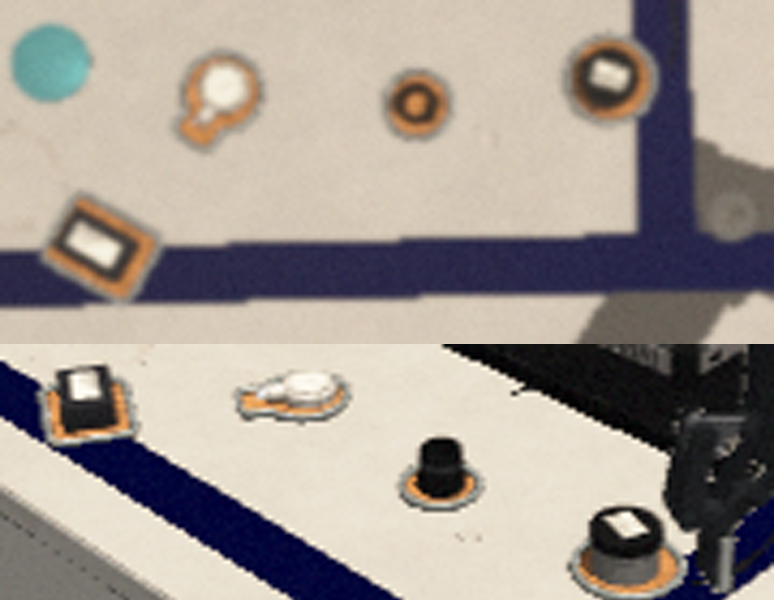

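The final picture shows the jar, clock, loupe and lens rest all standing inside their own nests: loupe at about (417,103), jar (609,78), clock (223,88) and rest (95,243) in the upper panel. The lens (50,63) and the white jar (735,215) have not moved.

```bash
python3 -c "
from station import bot
print(bot.hand_in())"
```

```text
the job is handed in; nothing more can be done
None
```

I put the loupe, black-lidded jar, lens rest and lens clock each into its own nest and released them, left the white jar and loose lens alone, and handed the job in at about 34 s; the hand-in gave no verdict, but the last pictures showed all four seated inside their rims.

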